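Build the tiered lunch tin on its stand

ROBOT

A 7-joint arm with a two-finger parallel gripper is mounted at the origin on a cart in front of the work surface, level with it; the furniture and walls round the work are solid. World frame = base frame: x ahead of the robot, y to its left, z up, the work surface at z = 0. Lengths are in mm, angles in rad, forces in N, time in s.
With the tool pointing down it reaches from about 375 to 925 mm from the base axis. Payload 3.1 kg.
Tool frame: the origin (TCP) lies between the finger pads; the fingertips stand ahead of it and the grasp point (between the pads) lies 5 mm behind it (arm.finger_overhang is the x of the fingertips in the tool frame, in mm); x points along the fingers, z is the direction in which the jaws open and shut, and the axes are right-handed (so a half turn about x gives the same grasp; the last joint's range is limited). The gripper opens to 85 mm and grips with 20 to 120 N. Pads are 22 mm wide; open, the fingers measure 114 mm over their backs; the gripper's body (76 mm by 85 mm) begins 54 mm behind the grasp point. The pads swing forward as they close: fully open they stand 13 mm farther back than shut.
Start: joints at [1.22, 0.383, 0.044, 1.598, -0.018, 1.161, -0.05], TCP at [162.595, -629.338, 245.269] pointing down, gripper open.
Joint ranges: [-2.61, 2.61], [-0.41, 2.15], [-1.48, 1.57], [0, 2.5], [-1.57, 4.71], [0.05, 1.97], [-2.85, 2.85]. Speed limits (rad/s): [2.79, 2.79, 3.14, 3.14, 3.14, 3.14, 3.14].

INTERFACE

Orientations are given as a 3x3 rotation matrix whose columns are the frame's x, y, z axes.
In Python, from rig import arm gives the robot as it stands. The module is installed in compiled form; this text tells all that it offers.
- The arm moves only by the tool arm_command, never from a script. Its argument "motion" is a list of rows, each an object with "slide": the shift along the tool's x, y, z in m, a list of three; "rotation": the turn, a rotation vector about the tool's x, y, z in degrees, a list of three. In form: [{"slide": [dx, dy, dz], "rotation": [rx, ry, rz]}, ...]. A call has 1 to 20 rows; each row is the pose to reach, as a shift and turn from the pose commanded when the call began, along the tool's axes at that moment; what a row does not reach only later rows make up. A row lasts 1/10 s, in which the tool goes at most 50 mm and 8.59 degrees, less where a joint would pass 70% of its speed; a pose out of reach is approached as far as the arm can. A call with a gripper value outside its range is refused whole. "jaw" is the finger opening in m, from 0 to 0.0854, set as the call begins (left out, the last holds). The fingers move at their own pace and stop on an object; "grip_force" is the grip in N (left out, the last holds). Time passes only in rows, so rows that repeat a pose let the fingers close. It gives the time, the measured TCP pose, the force and the opening at its end, in the units of the state.
- arm.get_obs(): the state, without advancing time (a new reading comes with each control period).
- arm.grab_frame(name): name is "side" or "top" or "wrist"; returns a dict with "color" (384x512x3 uint8, red, green, blue), "fx", "fy", "cx", "cy" (pixels), "R" (3x3) and "t" (3): a world point X has camera coordinates R X + t. Camera axes: x right, y down, z forward; pixel columns grow to the right and rows downward; lengths in mm; the calibration is good to about 2 mm. A picture is of the moment at which its call begins. There is no depth.
- arm.sign_off(): hands the job in, once; it reports no verdict.
Trained networks look in a picture, given as the dict that the camera call returned (one of the last four; its "shot" number tells which), for a name from the list of things; names that differ only in an ending like _2 or _b are one class to them, and where a whole thing is asked for, a point or a joint stands for the part that bears it (a point fixed in the world has none). Each returns a list of dicts, best first, with "confidence" (0 to 1); they miss things now and then, are a little off and sometimes report something else, mostly with a low value. They report only what shows in the picture. A call takes as long as a camera call. They do not tell look-alikes from the thing itself.
- arm.regions_of(name, picture): "mask" (384x512 bool, what is visible of it) and "box" ([centre column, centre row, width, height] in pixels, round what is visible of it).
- arm.landmark_of(name, picture): "point" ([column, row] in pixels: a listed point, or the origin of a listed thing).
The state is a dict: "t": time; "q": joint angles; "qvel": joint speeds; "effort": joint torques, N m; "ee_pos": TCP position; "eef_rot": TCP orientation; "wrist_force": force on the tool from outside, world axes, zero at the start; "torque": the same for the moment, N m; "finger_gap": opening from 0.0 (shut) to 1.0 (fully open).
Only numpy, scipy, OpenCV 4.12 (cv2) and the standard library are available. Lean on these libraries where they do the work, as an engineer would, in place of code of your own. Each camera call takes 0.05 s, during which the arm holds its last target. There are 200 camera calls.

TASK

Put the lunch tin together on its stand, from the bottom up: first seat the wide tin in the stand, then the middle tin on it, then the narrow tin, and last the lid. Each part must sit fully home in the one below, upright, and the other things on the worktop must be left standing where they are.

Things in the scene. Friction and masses are not known exactly. Their poses are not given: they have to be found in the camera images.
- wide_tin: the widest and tallest of three open round steel tins: body 68 mm across, 56 mm high overall; tapered foot below, 36 to 42 mm across, 10 mm high; mouth 48 mm across, 40 mm deep. A foot drops into the mouth until its shoulder rests on the rim (the upper part's origin is then 46 mm above this one's). Loose, under 0.25 kg. Origin: centre of underside, z up. Any yaw; grip the body near the rim.
- middle_tin: the middle-sized one of three open round steel tins: body 61 mm across, 50 mm high overall; tapered foot below, 36 to 42 mm across, 10 mm high; mouth 48 mm across, 34 mm deep. A foot drops into the mouth until its shoulder rests on the rim (the upper part's origin is then 40 mm above this one's). Loose, under 0.25 kg. Origin: centre of underside, z up. Any yaw; grip the body near the rim.
- narrow_tin: the narrowest and lowest of three open round steel tins: body 54 mm across, 44 mm high overall; tapered foot below, 36 to 42 mm across, 10 mm high; mouth 48 mm across, 28 mm deep. A foot drops into the mouth until its shoulder rests on the rim (the upper part's origin is then 34 mm above this one's). Loose, under 0.25 kg. Origin: centre of underside, z up. Any yaw; grip the body near the rim.
- lid: small round steel lid, a plate 50 mm across with a dark steel upright knob 18 mm across and 25 mm high in its centre; tapered foot below, 36 to 42 mm across, 10 mm high; plate from 10 to 16 mm, knob from 16 to 41 mm above its underside. Loose, about 0.07 kg. Origin: centre of underside, z up. Grip it by the knob.
- stand: round aluminium stand fixed to the worktop, 90 mm across, 16 mm high, with a round hole 48 mm across and 12 mm deep in its centre that takes the foot of a tin (a tin seated in it has its origin 6 mm above the stand's). Origin: centre of its underside, z up.
- foil_stack: bystander: stack of nested crinkled foil cups, 60 mm across, 49 mm high, loose. Origin: centre of its underside.
- labels: bystander: flat block of white paper labels, 44x61x15 mm, loose. Origin: centre of its underside.
- wind_timer: bystander: white wind-up timer with a red dial, 62x62x42 mm, loose. Origin: centre of its underside.
- sauce_red: bystander: red squeeze bottle, 54 mm across, 200 mm high, loose, upright. Origin: centre of its underside.
- sauce_yellow: bystander: yellow squeeze bottle, 54 mm across, 200 mm high, loose, upright. Origin: centre of its underside.
There are look-alikes about, which are no part of the job. What is shaped like the wide_tin but blue is not meant.

How it is judged (in metres and radians):
On the way, in this order (a step that is already met when the one before it is completed fails the run):
1. the wide tin is seated upright in the stand (z of wide_tin in the frame of stand between 0.003 and 0.009 m and horizontal distance between wide_tin and stand below 0.006 m and angle between wide_tin's own z axis and vertical below 0.08 rad and linear speed of wide_tin below 0.02 m/s), for 0.2 s.
2. the middle tin is seated upright on the wide tin (z of middle_tin in the frame of wide_tin between 0.043 and 0.049 m and horizontal distance between middle_tin and wide_tin below 0.006 m and angle between middle_tin's own z axis and vertical below 0.08 rad and linear speed of middle_tin below 0.02 m/s), for 0.2 s.
3. the narrow tin is seated upright on the middle tin (z of narrow_tin in the frame of middle_tin between 0.037 and 0.043 m and horizontal distance between narrow_tin and middle_tin below 0.006 m and angle between narrow_tin's own z axis and vertical below 0.08 rad and linear speed of narrow_tin below 0.02 m/s), for 0.2 s.
4. the lid is seated upright on the narrow tin (z of lid in the frame of narrow_tin between 0.031 and 0.037 m and horizontal distance between lid and narrow_tin below 0.006 m and angle between lid's own z axis and vertical below 0.08 rad and linear speed of lid below 0.02 m/s), for 0.2 s.
At the end, for the whole second after the job is handed in: The wide tin sits in the stand, the middle tin on the wide tin, the narrow tin on the middle tin and the lid on the narrow tin; each is fully down to 3 mm, centred on the one below within 6 mm, upright within 0.08 rad, released and at rest (all of step 1 and all of step 2 and all of step 3 and all of step 4 and angular speed of each of wide_tin, middle_tin, narrow_tin, lid below 0.2 rad/s); the robot touches nothing.
It fails at once if a bystander (foil cups, labels, timer, a sauce bottle) is shifted by more than 25 mm or tipped over (distance of any of foil_stack, labels, wind_timer, sauce_red, sauce_yellow from where it was at the start of the episode above 0.025 m or angle between any of foil_stack, labels, wind_timer, sauce_red, sauce_yellow's own z axis and vertical above 0.5 rad).
It also fails if it takes over 120 s, if anything falls off the work surface, if the arm or the gripper's body presses on something with over 40 N, if the wrist force passes 120 N, or if a joint passes its speed limit or range.

## Working session

There is one attempt and no reset: what is moved stays moved. The work goes in short steps, Python scripts to look and compute and a tool call to move; the robot and the scene stay as the last step left them, time stands still between calls to the robot, and variables do not carry over. Pictures are saved under pics/ and viewed, about 12 in all and at most 16, crops included, and the job is handed in when it is done.

Besides the shell and the picture viewer there is one more tool, called after "Emit:" by a JSON object that holds its "name" and its "arguments", one argument or row to a line. arm_command: Moves the arm, as the interface text tells. Its arguments: {"type":"object","properties":{"motion":{"type":"array"},"jaw":{"type":"number"},"grip_force":{"type":"number"}},"required":["motion"]}

```bash
mkdir -p pics
python3 - <<'E'
from rig import arm
import cv2,numpy as np
o=arm.get_obs();print(o['t'],o['ee_pos'],np.round(o['eef_rot'],3).tolist(),o['finger_gap'],arm.finger_overhang)
ims=[]
for n in ['top','side']:
    p=arm.grab_frame(n);ims.append(p['color']);print(n,p['fx'],p['cx'],p['cy'],np.round(p['R'],3).tolist(),np.round(p['t'],1).tolist())
    for k in ['wide_tin','middle_tin','narrow_tin','lid','stand','foil_stack','labels','wind_timer','sauce_red','sauce_yellow']:
        print(k,[(np.round(r['point']).tolist(),round(r['confidence'],2)) for r in arm.landmark_of(k,p)][:5],[(np.round(r['box']).tolist(),round(r['confidence'],2)) for r in arm.regions_of(k,p)][:5])
    cv2.imwrite(f'pics/{n}0.png',cv2.resize(p['color'][:,:,::-1],(800,600),interpolation=cv2.INTER_CUBIC))
E
```

```text
0.0 [ 162.35321587 -628.46930253  243.88310263] [[-0.001, 0.968, 0.25], [0.002, 0.25, -0.968], [-1.0, -0.0, -0.003]] 0.9993626922336593 14.0
top 446.48844354602744 253.71427855081882 196.55728405139658 [[0.058, -0.998, 0.001], [-0.976, -0.057, -0.211], [0.211, 0.011, -0.977]] [-71.4, 563.1, 1303.6]
wide_tin [([246.0, 236.0], 0.93), ([365.0, 229.0], 0.89), ([204.0, 165.0], 0.63)] [([205.0, 163.0, 22.0, 24.0], 0.8), ([251.0, 235.0, 22.0, 18.0], 0.6), ([366.0, 232.0, 20.0, 28.0], 0.58)]
middle_tin [([301.0, 198.0], 0.86)] [([302.0, 198.0, 19.0, 22.0], 0.65), ([269.0, 156.0, 19.0, 27.0], 0.2)]
narrow_tin [([333.0, 239.0], 0.76)] [([335.0, 236.0, 20.0, 19.0], 0.65)]
lid [([209.0, 197.0], 0.6)] [([208.0, 197.0, 17.0, 18.0], 0.57)]
stand [([157.0, 236.0], 0.62)] [([153.0, 236.0, 26.0, 31.0], 0.87)]
foil_stack [([285.0, 240.0], 0.83)] []
labels [([204.0, 240.0], 0.6), ([248.0, 160.0], 0.59)] [([204.0, 239.0, 24.0, 20.0], 0.58)]
wind_timer [([257.0, 201.0], 0.86)] [([256.0, 201.0, 22.0, 23.0], 0.59)]
sauce_red [([266.0, 160.0], 0.66)] [([270.0, 156.0, 18.0, 31.0], 0.7)]
sauce_yellow [([248.0,
[... 461 characters left out ...]
 [([265.0, 168.0, 21.0, 23.0], 0.76)]
narrow_tin [([313.0, 165.0], 0.81)] [([312.0, 158.0, 14.0, 18.0], 0.61)]
lid [([240.0, 232.0], 0.69)] [([238.0, 231.0, 25.0, 23.0], 0.54)]
stand [([290.0, 292.0], 0.79)] [([288.0, 291.0, 48.0, 42.0], 0.86)]
foil_stack [([311.0, 190.0], 0.68)] [([314.0, 182.0, 26.0, 21.0], 0.88)]
labels [([307.0, 244.0], 0.63)] [([307.0, 244.0, 22.0, 22.0], 0.67)]
wind_timer [([259.0, 201.0], 0.65), ([312.0, 190.0], 0.3)] [([262.0, 197.0, 32.0, 25.0], 0.87), ([310.0, 158.0, 14.0, 20.0], 0.48)]
sauce_red [([212.0, 189.0], 0.88)] [([216.0, 156.0, 24.0, 81.0], 0.6), ([261.0, 197.0, 32.0, 24.0], 0.53)]
sauce_yellow [([201.0, 201.0], 0.73)] [([198.0, 165.0, 27.0, 83.0], 0.87)]
```

View both.

View pics/top0.png

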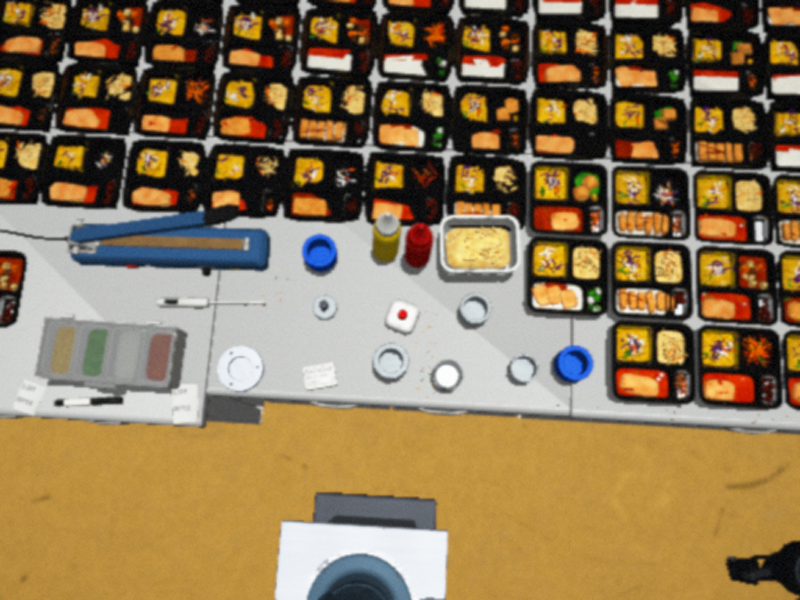

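View pics/side0.png

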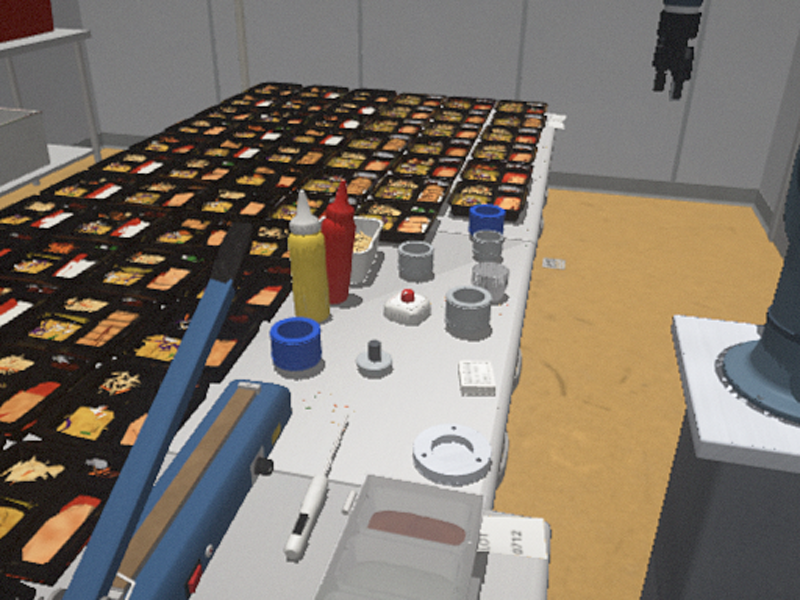

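```bash
cat > h.py <<'E'
from rig import arm
import numpy as np,cv2
def ray(p,px):
    C=-p['R'].T@p['t'];d=p['R'].T@np.array([(px[0]-p['cx'])/p['fx'],(px[1]-p['cy'])/p['fy'],1]);return C,d/np.linalg.norm(d)
def tri(obs):
    A=np.zeros((3,3));b=np.zeros(3)
    for p,px in obs:
        C,d=ray(p,px);M=np.eye(3)-np.outer(d,d);A+=M;b+=M@C
    X=np.linalg.solve(A,b)
    return X,[round(float(np.linalg.norm(np.cross(X-ray(p,px)[0],ray(p,px)[1]))),1) for p,px in obs]
def onz(p,px,z):
    C,d=ray(p,px);return C+d*(z-C[2])/d[2]
def proj(p,X):
    c=p['R']@np.asarray(X,float)+p['t'];return np.array([p['fx']*c[0]/c[2]+p['cx'],p['fy']*c[1]/c[2]+p['cy']])
E
python3 - <<'E'
from h import *
t=arm.grab_frame('top');s=arm.grab_frame('side')
L=dict(wideA=((246,236),(298,209)),wideB=((365,229),(311,151)),wideC=((204,165),(190,230)),mid=((301,198),(264,175)),nar=((333,239),(313,165)),lid=((209,197),(240,232)),stand=((157,236),(290,292)),foil=((285,240),(311,190)),labels=((204,240),(307,244)),timer=((257,201),(259,201)),red=((266,160),(212,189)),yel=((248,160),(201,201)))
for k,(a,b) in L.items():
    X,e=tri([(t,a),(s,b)]);print(k,X.round(),e,onz(t,a,0)[:2].round(),onz(s,b,0)[:2].round())
E
```

```text
wideA [457. -21.   8.] [6.2, 6.2] [452. -21.] [465. -36.]
wideB [ 487. -392.    3.] [8.2, 8.2] [ 496. -393.] [ 479. -396.]
wideC [673. 128.   9.] [1.6, 1.6] [674. 129.] [681. 115.]
mid [ 582. -188.    3.] [0.6, 0.6] [ 583. -189.] [ 583. -194.]
nar [ 459. -293.    1.] [1.1, 1.1] [ 458. -293.] [ 461. -295.]
lid [569. 104.   6.] [1.1, 1.1] [569. 105.] [573.  95.]
stand [435. 258.  -3.] [0.5, 0.5] [435. 257.] [434. 262.]
foil [ 447. -144.   -2.] [0.3, 0.3] [ 446. -143.] [ 447. -140.]
labels [428. 109.   4.] [3.5, 3.5] [431. 109.] [424. 104.]
timer [564. -49.   1.] [0.9, 0.9] [565. -49.] [564. -50.]
red [696. -71.   6.] [4.9, 4.9] [703. -70.] [694. -80.]
yel [700. -12.   1.] [0.3, 0.3] [700. -12.] [700. -13.]
```

```bash
cat >> h.py <<'E'
from scipy.spatial.transform import Rotation as Ro
G=np.array([[0,0,1],[0,1,0],[-1,0,0]],float)
def go(X,Rt=G):
    o=arm.get_obs();R=o['eef_rot']
    print('t',round(o['t'],2),'tcp',o['ee_pos'].round(1),'gap',round(o['finger_gap']*85.4,1),'F',np.round(o['wrist_force'],1),'slide',np.round(R.T@(np.array(X)-o['ee_pos'])/1000,4),'rot',np.round(Ro.from_matrix(R.T@Rt).as_rotvec(degrees=True),2))
E
python3 -c "
from h import *
go([440,-25,230])"
```

```text
t 2.2 tcp [ 162.6 -629.3  245.3] gap 85.5 F [-0.4 -0.5 -0.6] slide [ 0.0153  0.4198 -0.5157] rot [-75.51   0.    -0.  ]
```

Emit:
{"name": "arm_command", "arguments": {
  "motion": [
    {"slide": [0.0153, 0.4198, -0.5157], "rotation": [-75.51, 0, 0]},
    {"slide": [0.0153, 0.4198, -0.5157], "rotation": [-75.51, 0, 0]},
    {"slide": [0.0153, 0.4198, -0.5157], "rotation": [-75.51, 0, 0]},
    {"slide": [0.0153, 0.4198, -0.5157], "rotation": [-75.51, 0, 0]},
    {"slide": [0.0153, 0.4198, -0.5157], "rotation": [-75.51, 0, 0]},
    {"slide": [0.0153, 0.4198, -0.5157], "rotation": [-75.51, 0, 0]},
    {"slide": [0.0153, 0.4198, -0.5157], "rotation": [-75.51, 0, 0]},
    {"slide": [0.0153, 0.4198, -0.5157], "rotation": [-75.51, 0, 0]},
    {"slide": [0.0153, 0.4198, -0.5157], "rotation": [-75.51, 0, 0]},
    {"slide": [0.0153, 0.4198, -0.5157], "rotation": [-75.51, 0, 0]},
    {"slide": [0.0153, 0.4198, -0.5157], "rotation": [-75.51, 0, 0]},
    {"slide": [0.0153, 0.4198, -0.5157], "rotation": [-75.51, 0, 0]},
    {"slide": [0.0153, 0.4198, -0.5157], "rotation": [-75.51, 0, 0]},
    {"slide": [0.0153, 0.4198, -0.5157], "rotation": [-75.51, 0, 0]},
    {"slide": [0.0153, 0.4198, -0.5157], "rotation": [-75.51, 0, 0]},
    {"slide": [0.0153, 0.4198, -0.5157], "rotation": [-75.51, 0, 0]},
    {"slide": [0.0153, 0.4198, -0.5157], "rotation": [-75.51, 0, 0]},
    {"slide": [0.0153, 0.4198, -0.5157], "rotation": [-75.51, 0, 0]},
    {"slide": [0.0153, 0.4198, -0.5157], "rotation": [-75.51, 0, 0]},
    {"slide": [0.0153, 0.4198, -0.5157], "rotation": [-75.51, 0, 0]}
  ]
}}

```text
t: 4.2
ee_pos: [439.8, -25.9, 230.0]
eef_rot: [[0.0, 0.002, 1.0], [-0.0, 1.0, -0.002], [-1.0, -0.0, 0.0]]
wrist_force: [0.2, 0.0, 0.3]
finger_gap: 0.999
```

Run:
```python
from h import *
go([457,-25,230])
p=arm.grab_frame('wrist');print(p['R'].round(2).tolist(),(-p['R'].T@p['t']).round(),p['fx'])
for k in ['wide_tin','middle_tin','narrow_tin','lid','labels','wind_timer','foil_stack']:
    print(k,[(np.round(r['point'],1).tolist(),round(r['confidence'],2),onz(p,r['point'],0)[:2].round(1)) for r in arm.landmark_of(k,p)][:4],[(np.round(r['box']).tolist(),round(r['confidence'],2)) for r in arm.regions_of(k,p)][:4])
cv2.imwrite('pics/w1.png',p['color'][:,:,::-1])
```

```text
t 4.2 tcp [439.8 -25.9 230. ] gap 85.3 F [0.2 0.  0.3] slide [-0.      0.0009  0.0172] rot [-0.1   0.    0.01]
[[1.0, -0.0, 0.0], [-0.0, -0.95, 0.32], [0.0, -0.32, -0.95]] [439.  56. 359.] 302.8454625145785
wide_tin [([273.7, 165.9], 0.91, array([463.7, -32.2])), ([477.8, 20.6], 0.62, array([675.9, 124.6]))] [([277.0, 173.0, 64.0, 74.0], 0.78), ([484.0, 28.0, 56.0, 52.0], 0.78)]
middle_tin [] [([345.0, 297.0, 21.0, 46.0], 0.86)]
narrow_tin [([271.6, 338.2], 0.68, array([ 465.6, -296.7]))] [([274.0, 340.0, 36.0, 25.0], 0.74)]
lid [([373.3, 34.4], 0.71, array([567.3, 111.7]))] [([380.0, 33.0, 48.0, 59.0], 0.9)]
labels [([243.9, 40.2], 0.78, array([429.1, 106.4]))] [([244.0, 37.0, 60.0, 70.0], 0.91)]
wind_timer [([351.6, 179.0], 0.82, array([560.3, -49.1]))] [([356.0, 181.0, 63.0, 58.0], 0.67)]
foil_stack [([255.4, 245.0], 0.88, array([ 441.4, -140.3]))] [([256.0, 260.0, 52.0, 55.0], 0.9)]
```

View pics/w1.png

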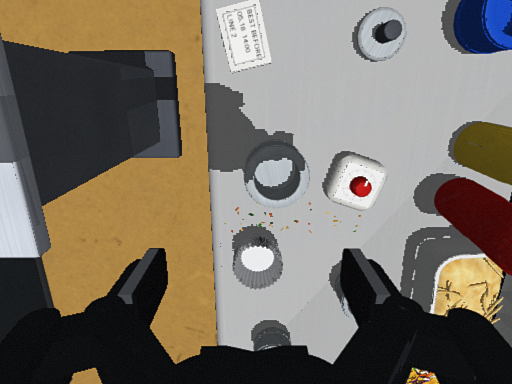

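```bash
cat >> h.py <<'E'
from scipy.optimize import minimize
PROF=dict(wide_tin=[(0,18),(10,21),(10,34),(56,34)],middle_tin=[(0,18),(10,21),(10,30.5),(50,30.5)],narrow_tin=[(0,18),(10,21),(10,27),(44,27)],
 lid=[(0,18),(10,25),(16,25),(16,9),(41,9)],stand=[(0,45),(16,45)])
def sil(p,X,prof):
    a=np.linspace(0,2*np.pi,48,endpoint=False);m=np.zeros((384,512),np.uint8)
    for (z1,r1),(z2,r2) in zip(prof,prof[1:]):
        P=[proj(p,[X[0]+r*np.cos(b),X[1]+r*np.sin(b),X[2]+z]) for z,r in((z1,r1),(z2,r2)) for b in a]
        h=cv2.convexHull(np.float32(P));cv2.fillConvexPoly(m,np.int32(np.round(h*16)),1,shift=4)
    return m>0
def mask(name,p,X,d=25):
    q=proj(p,[X[0],X[1],20]);c=[r for r in arm.regions_of(name,p) if np.hypot(*(np.array(r['box'][:2])-q))<d]
    return c[0]['mask'] if c else None
def fit(name,vm,X0,dz=True):
    vm=[(p,m) for p,m in vm if m is not None]
    def cost(v):
        c=0
        for p,m in vm:
            s=sil(p,[v[0],v[1],v[2] if dz else X0[2]],PROF[name]);c+=1-(s&m).sum()/max(1,(s|m).sum())
        return c/len(vm)
    n=3 if dz else 2
    S=np.array([X0[:n]]+[np.array(X0[:n],float)+8*np.eye(n)[i] for i in range(n)])
    r=minimize(cost,X0[:n],method='Nelder-Mead',options=dict(initial_simplex=S,xatol=.2,fatol=1e-4))
    return r.x.round(1),round(1-r.fun,3),len(vm)
E
python3 - <<'E'
from h import *
w=arm.grab_frame('wrist');t=arm.grab_frame('top');s=arm.grab_frame('side')
for k,X in dict(wide_tin=(460,-28,0),lid=(569,106,0),stand=(435,259,0),middle_tin=(582,-190,0),narrow_tin=(459,-294,0)).items():
    vm={n:(p,mask(k,p,X)) for n,p in(('w',w),('t',t),('s',s))}
    if k in('middle_tin','narrow_tin'): vm.pop('w')
    print(k,fit(k,vm.values(),X),*[(n,fit(k,[v],X,False)) for n,v in vm.items() if v[1] is not None])
E
```

```text
wide_tin (array([462.9, -30.9,  -0.7]), np.float64(0.933), 2) ('w', (array([462.8, -30.4]), np.float64(0.975), 1)) ('s', (array([465.5, -35.4]), np.float64(0.9), 1))
lid (array([570.9, 108.5,  -0.6]), np.float64(0.808), 3) ('w', (array([569.8, 109. ]), np.float64(0.921), 1)) ('t', (array([569., 106.]), np.float64(0.712), 1)) ('s', (array([570.7, 109.4]), np.float64(0.785), 1))
stand (array([436.3, 266. ,  -0.7]), np.float64(0.932), 2) ('t', (array([436.2, 266.2]), np.float64(0.913), 1)) ('s', (array([437.5, 265.7]), np.float64(0.95), 1))
middle_tin (array([ 580.6, -194.2,   -4. ]), np.float64(0.849), 2) ('t', (array([ 578.7, -193.8]), np.float64(0.892), 1)) ('s', (array([ 581.8, -197.5]), np.float64(0.816), 1))
narrow_tin (array([ 4.656e+02, -2.934e+02, -3.000e-01]), np.float64(0.862), 2) ('t', (array([ 466.8, -293.9]), np.float64(0.899), 1)) ('s', (array([ 464.5, -291.8]), np.float64(0.847), 1))
```

```bash
python3 -c "
from h import *
go([462.8,-30.5,28])"
```

```text
t 5.85 tcp [440. -25. 230.] gap 85.5 F [0.4 0.  0. ] slide [ 0.202  -0.0055  0.0228] rot [-0.  0. -0.]
```

Emit:
{"name": "arm_command", "arguments": {
  "motion": [
    {"slide": [0.0, -0.0055, 0.0228], "rotation": [0, 0, 0]},
    {"slide": [0.04, -0.0055, 0.0228], "rotation": [0, 0, 0]},
    {"slide": [0.08, -0.0055, 0.0228], "rotation": [0, 0, 0]},
    {"slide": [0.12, -0.0055, 0.0228], "rotation": [0, 0, 0]},
    {"slide": [0.15, -0.0055, 0.0228], "rotation": [0, 0, 0]},
    {"slide": [0.17, -0.0055, 0.0228], "rotation": [0, 0, 0]},
    {"slide": [0.185, -0.0055, 0.0228], "rotation": [0, 0, 0]},
    {"slide": [0.195, -0.0055, 0.0228], "rotation": [0, 0, 0]},
    {"slide": [0.202, -0.0055, 0.0228], "rotation": [0, 0, 0]},
    {"slide": [0.202, -0.0055, 0.0228], "rotation": [0, 0, 0]},
    {"slide": [0.202, -0.0055, 0.0228], "rotation": [0, 0, 0]}
  ]
}}

```text
t: 6.95
ee_pos: [463.6, -30.6, 28.6]
eef_rot: [[0.001, 0.0, 1.0], [-0.0, 1.0, -0.0], [-1.0, -0.0, 0.001]]
wrist_force: [-0.9, 0.5, -0.3]
finger_gap: 1.001
```

Emit:
{"name": "arm_command", "arguments": {
  "motion": [
    {"slide": [0, 0, 0], "rotation": [0, 0, 0]},
    {"slide": [0, 0, 0], "rotation": [0, 0, 0]},
    {"slide": [0, 0, 0], "rotation": [0, 0, 0]},
    {"slide": [0, 0, 0], "rotation": [0, 0, 0]},
    {"slide": [0, 0, 0], "rotation": [0, 0, 0]},
    {"slide": [0, 0, 0], "rotation": [0, 0, 0]},
    {"slide": [0, 0, 0], "rotation": [0, 0, 0]},
    {"slide": [0, 0, 0], "rotation": [0, 0, 0]}
  ],
  "jaw": 0.05,
  "grip_force": 35
}}

```text
t: 7.75
ee_pos: [463.9, -30.6, 29.3]
eef_rot: [[0.002, 0.0, 1.0], [-0.001, 1.0, -0.0], [-1.0, -0.001, 0.002]]
wrist_force: [-0.2, -0.1, 6.3]
finger_gap: 0.8
```

Run:
```python
from h import *
go([436.5,266,140])
p=arm.grab_frame('wrist');s=arm.grab_frame('side')
cv2.imwrite('pics/g1.png',cv2.hconcat([p['color'][:,:,::-1],s['color'][100:300,120:400,::-1].copy().repeat(1,0) if 0 else cv2.resize(s['color'][150:270,230:380,::-1],(288,384))]))
```

```text
t 7.75 tcp [463.9 -30.6  29.3] gap 68.4 F [-0.2 -0.1  6.3] slide [-0.111   0.2965 -0.0272] rot [-0.01  0.11  0.05]
```

View pics/g1.png

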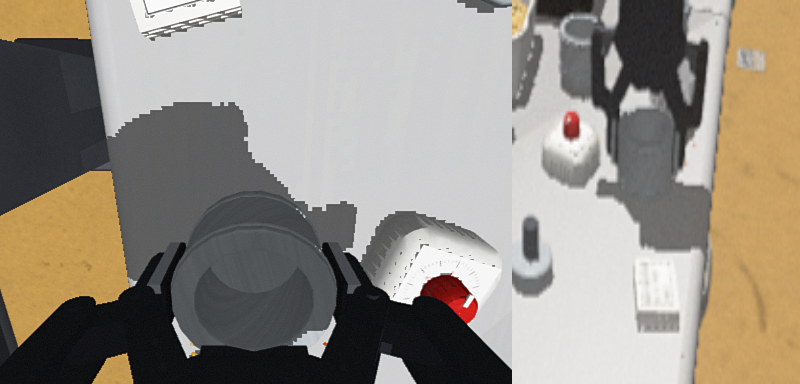

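Emit:
{"name": "arm_command", "arguments": {
  "motion": [
    {"slide": [-0.015, 0, 0], "rotation": [0, 0, 0]},
    {"slide": [-0.04, 0, 0], "rotation": [0, 0, 0]},
    {"slide": [-0.08, 0, 0], "rotation": [0, 0, 0]},
    {"slide": [-0.112, 0.03, 0], "rotation": [0, 0, 0]},
    {"slide": [-0.112, 0.07, -0.01], "rotation": [0, 0, 0]},
    {"slide": [-0.112, 0.11, -0.02], "rotation": [0, 0, 0]},
    {"slide": [-0.112, 0.15, -0.02], "rotation": [0, 0, 0]},
    {"slide": [-0.112, 0.19, -0.0263], "rotation": [0, 0, 0]},
    {"slide": [-0.112, 0.23, -0.0263], "rotation": [0, 0, 0]},
    {"slide": [-0.112, 0.26, -0.0263], "rotation": [0, 0, 0]},
    {"slide": [-0.112, 0.28, -0.0263], "rotation": [0, 0, 0]},
    {"slide": [-0.112, 0.2965, -0.0263], "rotation": [0, 0, 0]},
    {"slide": [-0.112, 0.2965, -0.0263], "rotation": [0, 0, 0]},
    {"slide": [-0.112, 0.2965, -0.0263], "rotation": [0, 0, 0]}
  ]
}}

```text
t: 9.25
ee_pos: [436.3, 265.4, 140.3]
eef_rot: [[-0.0, -0.001, 1.0], [-0.001, 1.0, 0.001], [-1.0, -0.001, -0.0]]
wrist_force: [-0.1, -0.5, -1.3]
finger_gap: 0.796
```

Run:
```python
from h import *
go([436.5,266,60])
w=arm.grab_frame('wrist');t=arm.grab_frame('top');s=arm.grab_frame('side')
o=arm.get_obs()['ee_pos'];X=np.array([o[0],o[1],o[2]-28])
def near(name,p,X):
    q=proj(p,X+[0,0,25]);return next((r['mask'] for r in arm.regions_of(name,p) if np.hypot(*(np.array(r['box'][:2])-q))<(70 if p is w else 25)),None)
for n,p in(('t',t),('s',s)):
    m=near('wide_tin',p,X);print(n,None if m is None else (m.sum(),fit('wide_tin',[(p,m)],X,False)))
for n,p in(('w',w),('t',t),('s',s)):
    print(n,'stand',[(np.round(onz(p,r['point'],0),1),round(r['confidence'],2)) for r in arm.landmark_of('stand',p)][:2])
    m=mask('stand',p,(436.5,266));print(None if m is None else (m.sum(),sil(p,(436.5,266,0),PROF['stand']).sum()))
wi=w['color'][:,:,::-1].copy();si=s['color'][:,:,::-1].copy()
for im,p in((wi,w),(si,s)):
    for z,r in((16,45),(16,24)):
        cv2.polylines(im,[np.int32([proj(p,[436.5+r*np.cos(a),266+r*np.sin(a),z])*1 for a in np.linspace(0,6.28,40)])],True,(0,0,255),1)
cv2.imwrite('pics/s1.png',cv2.hconcat([wi,cv2.resize(si[190:346,220:337],(288,384))]))
```

```text
t 9.25 tcp [436.3 265.4 140.3] gap 68.0 F [-0.1 -0.5 -1.3] slide [0.0803 0.0007 0.0002] rot [ 0.04 -0.    0.06]
t None
s (np.int64(1595), (array([437.5, 262.2]), np.float64(0.924), 1))
w stand [(array([433.7, 265.6,   0. ]), 0.96)]
(np.int64(5546), np.int64(8153))
t stand [(array([426.3, 262.1,   0. ]), 0.6)]
(np.int64(136), np.int64(731))
s stand [(array([434.6, 260.9,   0. ]), 0.75)]
(np.int64(1613), np.int64(1732))
```

View pics/s1.png

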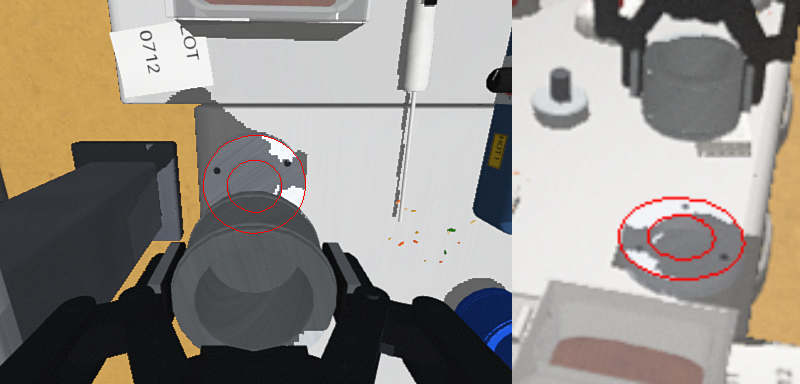

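Emit:
{"name": "arm_command", "arguments": {
  "motion": [
    {"slide": [0.03, 0, 0], "rotation": [0, 0, 0]},
    {"slide": [0.06, 0, 0], "rotation": [0, 0, 0]},
    {"slide": [0.08, 0, 0], "rotation": [0, 0, 0]},
    {"slide": [0.088, 0, 0], "rotation": [0, 0, 0]},
    {"slide": [0.091, 0, 0], "rotation": [0, 0, 0]},
    {"slide": [0.094, 0, 0], "rotation": [0, 0, 0]},
    {"slide": [0.097, 0, 0], "rotation": [0, 0, 0]},
    {"slide": [0.1, 0, 0], "rotation": [0, 0, 0]},
    {"slide": [0.102, 0, 0], "rotation": [0, 0, 0]},
    {"slide": [0.104, 0, 0], "rotation": [0, 0, 0]},
    {"slide": [0.105, 0, 0], "rotation": [0, 0, 0]},
    {"slide": [0.105, 0, 0], "rotation": [0, 0, 0]}
  ]
}}

```text
t: 11.0
ee_pos: [436.7, 266.0, 35.4]
eef_rot: [[0.0, 0.0, 1.0], [-0.001, 1.0, -0.0], [-1.0, -0.001, 0.0]]
wrist_force: [-2.0, 0.0, 1.8]
finger_gap: 0.799
```

Emit:
{"name": "arm_command", "arguments": {
  "motion": [
    {"slide": [0, 0, 0], "rotation": [0, 0, 0]},
    {"slide": [0, 0, 0], "rotation": [0, 0, 0]},
    {"slide": [0, 0, 0], "rotation": [0, 0, 0]},
    {"slide": [0, 0, 0], "rotation": [0, 0, 0]},
    {"slide": [0, 0, 0], "rotation": [0, 0, 0]},
    {"slide": [-0.03, 0, 0], "rotation": [0, 0, 0]},
    {"slide": [-0.07, 0, 0], "rotation": [0, 0, 0]},
    {"slide": [-0.11, 0, 0], "rotation": [0, 0, 0]},
    {"slide": [-0.15, 0, 0], "rotation": [0, 0, 0]},
    {"slide": [-0.195, 0, 0], "rotation": [0, 0, 0]},
    {"slide": [-0.195, -0.04, 0], "rotation": [0, 0, 0]},
    {"slide": [-0.195, -0.08, 0], "rotation": [0, 0, 0]},
    {"slide": [-0.195, -0.08, 0], "rotation": [0, 0, 0]},
    {"slide": [-0.195, -0.08, 0], "rotation": [0, 0, 0]}
  ],
  "jaw": 0.0854
}}

```text
t: 12.4
ee_pos: [436.6, 184.7, 229.9]
eef_rot: [[0.0, 0.003, 1.0], [-0.001, 1.0, -0.003], [-1.0, -0.001, 0.0]]
wrist_force: [0.0, 0.6, 1.0]
finger_gap: 1.001
```

Run:
```python
from h import *
go([575,-150,230])
w=arm.grab_frame('wrist');s=arm.grab_frame('side')
W=mask('wide_tin',w,(436,266),60);
print('wide',fit('wide_tin',[(w,W),(s,mask('wide_tin',s,(436,266)))],(436,266,6)),fit('wide_tin',[(w,W)],(436,266,6),False))
for n,p in(('w',w),('s',s)):
    m=mask('stand',p,(436,266),60)
    if m is not None: # outer outline: compare with silhouette minus tin
        b=sil(p,(436,266,6),PROF['wide_tin'])
        best=max(((( (q:=sil(p,(x,y,0),PROF['stand'])&~b)&m).sum()/(q|m&~b).sum(),x,y) for x in np.arange(428,445,1.) for y in np.arange(258,275,1.)));print('stand',n,best)
wi=w['color'][:,:,::-1].copy();cv2.imwrite('pics/p1.png',cv2.hconcat([wi,cv2.resize(s['color'][190:346,220:337,::-1],(288,384))]))
```

```text
t 12.4 tcp [436.6 184.7 229.9] gap 85.5 F [0.  0.6 1. ] slide [ 1.000e-04 -3.342e-01  1.394e-01] rot [-0.18  0.01  0.04]
wide (array([436.1, 265.3,   5.2]), np.float64(0.942), 2) (array([435.7, 265.3]), np.float64(0.978), 1)
stand s (np.float64(0.9135285913528591), np.float64(436.0), np.float64(264.0))
```

View pics/p1.png

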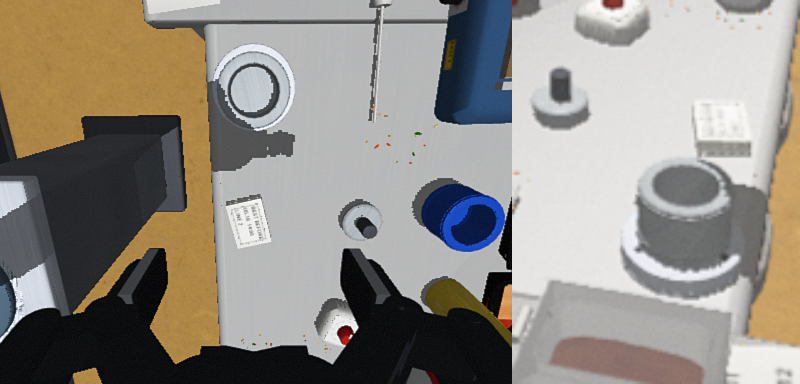

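Emit:
{"name": "arm_command", "arguments": {
  "motion": [
    {"slide": [0, -0.376, 0.144], "rotation": [0, 0, 0]},
    {"slide": [0, -0.376, 0.144], "rotation": [0, 0, 0]},
    {"slide": [0, -0.376, 0.144], "rotation": [0, 0, 0]},
    {"slide": [0, -0.376, 0.144], "rotation": [0, 0, 0]},
    {"slide": [0, -0.376, 0.144], "rotation": [0, 0, 0]},
    {"slide": [0, -0.376, 0.144], "rotation": [0, 0, 0]},
    {"slide": [0, -0.376, 0.144], "rotation": [0, 0, 0]},
    {"slide": [0, -0.376, 0.144], "rotation": [0, 0, 0]},
    {"slide": [0, -0.376, 0.144], "rotation": [0, 0, 0]},
    {"slide": [0, -0.376, 0.144], "rotation": [0, 0, 0]},
    {"slide": [0, -0.376, 0.144], "rotation": [0, 0, 0]},
    {"slide": [0, -0.376, 0.144], "rotation": [0, 0, 0]}
  ]
}}

```text
t: 13.9
ee_pos: [580.7, -187.0, 230.0]
eef_rot: [[-0.0, -0.004, 1.0], [0.001, 1.0, 0.004], [-1.0, 0.001, -0.0]]
wrist_force: [0.6, 0.6, 0.0]
finger_gap: 1.002
```

Run:
```python
from h import *
w=arm.grab_frame('wrist');s=arm.grab_frame('side')
for k,X in dict(middle_tin=(580,-193,0),narrow_tin=(464,-293,0)).items():
    W=mask(k,w,X,60)
    for r in arm.regions_of(k,w): print(k,np.round(r['box']),round(r['confidence'],2),proj(w,[X[0],X[1],20]).round())
    if W is not None: print(fit(k,[(w,W),(s,mask(k,s,X))],X),fit(k,[(w,W)],X,False))
go([580,-193,28])
cv2.imwrite('pics/w2.png',w['color'][:,:,::-1])
```

```text
middle_tin [393.  47. 124.  89.] 0.73 [254. 170.]
middle_tin [253. 173.  59.  61.] 0.55 [254. 170.]
(array([ 577.8, -192.5,   -1.8]), np.float64(0.928), 2) (array([ 577.6, -191.1]), np.float64(0.959), 1)
narrow_tin [160. 248.  50.  48.] 0.89 [161. 247.]
(array([ 466.7, -290. ,    2.7]), np.float64(0.718), 2) (array([ 465., -292.]), np.float64(0.617), 1)
t 14.3 tcp [ 580.5 -189.8  230.1] gap 85.5 F [-0.1 -0.   0. ] slide [ 0.2021 -0.0031 -0.0005] rot [0.02 0.01 0.01]
```

View pics/w2.png

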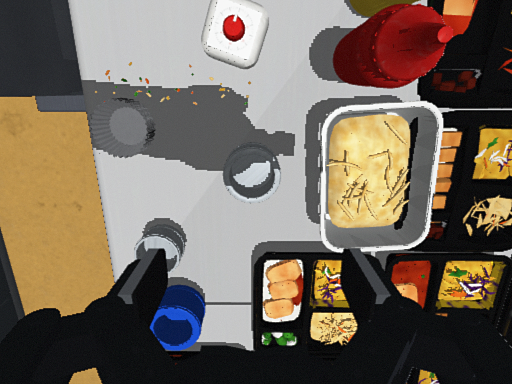

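Emit:
{"name": "arm_command", "arguments": {
  "motion": [
    {"slide": [0.0, -0.0015, -0.0025], "rotation": [0, 0, 0]},
    {"slide": [0.04, -0.0015, -0.0025], "rotation": [0, 0, 0]},
    {"slide": [0.08, -0.0015, -0.0025], "rotation": [0, 0, 0]},
    {"slide": [0.12, -0.0015, -0.0025], "rotation": [0, 0, 0]},
    {"slide": [0.15, -0.0015, -0.0025], "rotation": [0, 0, 0]},
    {"slide": [0.17, -0.0015, -0.0025], "rotation": [0, 0, 0]},
    {"slide": [0.185, -0.0015, -0.0025], "rotation": [0, 0, 0]},
    {"slide": [0.195, -0.0015, -0.0025], "rotation": [0, 0, 0]},
    {"slide": [0.2, -0.0015, -0.0025], "rotation": [0, 0, 0]},
    {"slide": [0.2, -0.0015, -0.0025], "rotation": [0, 0, 0]},
    {"slide": [0.2, -0.0015, -0.0025], "rotation": [0, 0, 0]}
  ]
}}

```text
t: 15.4
ee_pos: [579.0, -191.7, 31.1]
eef_rot: [[0.002, 0.0, 1.0], [-0.001, 1.0, -0.0], [-1.0, -0.001, 0.002]]
wrist_force: [0.2, -0.3, 0.4]
finger_gap: 1.001
```

Emit:
{"name": "arm_command", "arguments": {
  "motion": [
    {"slide": [0, 0, 0], "rotation": [0, 0, 0]},
    {"slide": [0, 0, 0], "rotation": [0, 0, 0]},
    {"slide": [0, 0, 0], "rotation": [0, 0, 0]},
    {"slide": [0, 0, 0], "rotation": [0, 0, 0]},
    {"slide": [0, 0, 0], "rotation": [0, 0, 0]},
    {"slide": [0, 0, 0], "rotation": [0, 0, 0]},
    {"slide": [0, 0, 0], "rotation": [0, 0, 0]},
    {"slide": [0, 0, 0], "rotation": [0, 0, 0]},
    {"slide": [0, 0, 0], "rotation": [0, 0, 0]}
  ],
  "jaw": 0.045
}}

```text
t: 16.3
ee_pos: [579.0, -191.8, 31.4]
eef_rot: [[0.002, 0.0, 1.0], [-0.001, 1.0, -0.0], [-1.0, -0.001, 0.002]]
wrist_force: [-1.0, 0.2, 7.3]
finger_gap: 0.713
```

```bash
python3 -c "
from h import *
go([436,265.5,180])"
```

```text
t 16.3 tcp [ 579.  -191.8   31.4] gap 60.9 F [-1.   0.2  7.3] slide [-0.1493  0.4572 -0.1428] rot [-0.01  0.11  0.05]
```

Emit:
{"name": "arm_command", "arguments": {
  "motion": [
    {"slide": [-0.015, 0, 0], "rotation": [0, 0, 0]},
    {"slide": [-0.05, 0, 0], "rotation": [0, 0, 0]},
    {"slide": [-0.09, 0, 0], "rotation": [0, 0, 0]},
    {"slide": [-0.13, 0.02, -0.01], "rotation": [0, 0, 0]},
    {"slide": [-0.15, 0.06, -0.02], "rotation": [0, 0, 0]},
    {"slide": [-0.15, 0.1, -0.035], "rotation": [0, 0, 0]},
    {"slide": [-0.15, 0.14, -0.05], "rotation": [0, 0, 0]},
    {"slide": [-0.15, 0.18, -0.06], "rotation": [0, 0, 0]},
    {"slide": [-0.15, 0.22, -0.07], "rotation": [0, 0, 0]},
    {"slide": [-0.15, 0.26, -0.08], "rotation": [0, 0, 0]},
    {"slide": [-0.15, 0.3, -0.095], "rotation": [0, 0, 0]},
    {"slide": [-0.15, 0.34, -0.11], "rotation": [0, 0, 0]},
    {"slide": [-0.15, 0.38, -0.125], "rotation": [0, 0, 0]},
    {"slide": [-0.15, 0.41, -0.135], "rotation": [0, 0, 0]},
    {"slide": [-0.15, 0.435, -0.142], "rotation": [0, 0, 0]},
    {"slide": [-0.15, 0.457, -0.142], "rotation": [0, 0, 0]},
    {"slide": [-0.15, 0.457, -0.142], "rotation": [0, 0, 0]},
    {"slide": [-0.15, 0.457, -0.142], "rotation": [0, 0, 0]},
    {"slide": [-0.15, 0.457, -0.142], "rotation": [0, 0, 0]}
  ]
}}

```text
t: 18.2
ee_pos: [436.2, 263.8, 179.7]
eef_rot: [[-0.0, 0.002, 1.0], [-0.002, 1.0, -0.002], [-1.0, -0.002, -0.0]]
wrist_force: [0.7, 0.3, -1.0]
finger_gap: 0.714
```

Run:
```python
from h import *
go([436,265.5,83])
w=arm.grab_frame('wrist');s=arm.grab_frame('side')
wi=w['color'][:,:,::-1].copy();si=s['color'][:,:,::-1].copy()
o=arm.get_obs()['ee_pos']
for im,p in((wi,w),(si,s)):
    for c,z,r in(((436,265.5),62,34),((436,265.5),62,24),((o[0],o[1]),o[2]-31+50,30.5)):
        cv2.polylines(im,[np.int32([proj(p,[c[0]+r*np.cos(a),c[1]+r*np.sin(a),z]) for a in np.linspace(0,6.28,40)])],True,(0,0,255),1)
m=[r for r in arm.regions_of('middle_tin',s)]
for r in m[:2]: print(np.round(r['box']),fit('middle_tin',[(s,r['mask'])],(436,265.5,o[2]-31),False))
cv2.imwrite('pics/s2.png',cv2.hconcat([wi,cv2.resize(si[150:306,220:337],(288,384))]))
```

```text
t 18.2 tcp [436.2 263.8 179.7] gap 61.0 F [ 0.7  0.3 -1. ] slide [ 0.0967  0.0019 -0.0002] rot [-0.1  -0.02  0.09]
[294. 207.  35.  39.] (array([437.8, 261.9]), np.float64(0.944), 1)
```

View pics/s2.png

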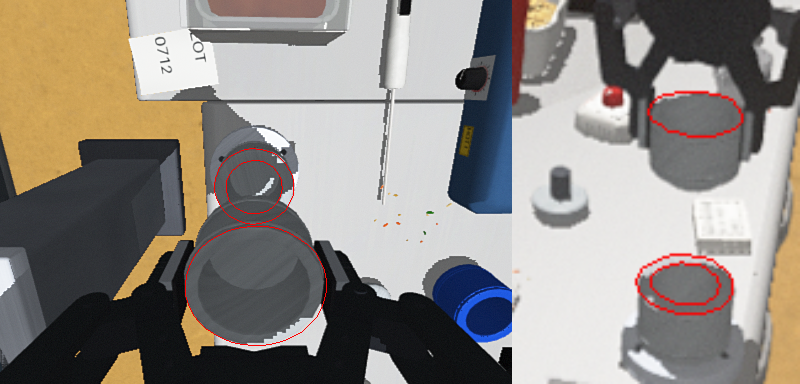

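Emit:
{"name": "arm_command", "arguments": {
  "motion": [
    {"slide": [0.03, 0, 0], "rotation": [0, 0, 0]},
    {"slide": [0.06, 0, 0], "rotation": [0, 0, 0]},
    {"slide": [0.075, 0, 0], "rotation": [0, 0, 0]},
    {"slide": [0.081, 0, 0], "rotation": [0, 0, 0]},
    {"slide": [0.084, 0, 0], "rotation": [0, 0, 0]},
    {"slide": [0.087, 0, 0], "rotation": [0, 0, 0]},
    {"slide": [0.09, 0, 0], "rotation": [0, 0, 0]},
    {"slide": [0.093, 0, 0], "rotation": [0, 0, 0]},
    {"slide": [0.095, 0, 0], "rotation": [0, 0, 0]},
    {"slide": [0.097, 0, 0], "rotation": [0, 0, 0]},
    {"slide": [0.0975, 0, 0], "rotation": [0, 0, 0]},
    {"slide": [0.0975, 0, 0], "rotation": [0, 0, 0]}
  ]
}}

```text
t: 19.55
ee_pos: [436.3, 265.6, 83.4]
eef_rot: [[0.001, 0.0, 1.0], [-0.001, 1.0, -0.0], [-1.0, -0.001, 0.001]]
wrist_force: [-1.9, -1.7, 6.1]
finger_gap: 0.712
```

Contact at the expected height; release and check.

Emit:
{"name": "arm_command", "arguments": {
  "motion": [
    {"slide": [0, 0, 0], "rotation": [0, 0, 0]},
    {"slide": [0, 0, 0], "rotation": [0, 0, 0]},
    {"slide": [0, 0, 0], "rotation": [0, 0, 0]},
    {"slide": [0, 0, 0], "rotation": [0, 0, 0]},
    {"slide": [0, 0, 0], "rotation": [0, 0, 0]},
    {"slide": [0, 0, 0], "rotation": [0, 0, 0]},
    {"slide": [-0.03, 0, 0], "rotation": [0, 0, 0]},
    {"slide": [-0.07, 0, 0], "rotation": [0, 0, 0]},
    {"slide": [-0.11, 0, 0], "rotation": [0, 0, 0]},
    {"slide": [-0.145, 0, 0], "rotation": [0, 0, 0]},
    {"slide": [-0.1475, -0.04, 0], "rotation": [0, 0, 0]},
    {"slide": [-0.1475, -0.08, 0], "rotation": [0, 0, 0]},
    {"slide": [-0.1475, -0.08, 0], "rotation": [0, 0, 0]},
    {"slide": [-0.1475, -0.08, 0], "rotation": [0, 0, 0]}
  ],
  "jaw": 0.0854
}}

```text
t: 20.95
ee_pos: [436.2, 184.2, 229.9]
eef_rot: [[0.0, 0.003, 1.0], [-0.001, 1.0, -0.003], [-1.0, -0.001, 0.0]]
wrist_force: [1.1, 1.2, 0.6]
finger_gap: 1.002
```

Run:
```python
from h import *
go([465,-292,230])
w=arm.grab_frame('wrist');s=arm.grab_frame('side')
for k,z in(('middle_tin',52),('wide_tin',6)):
  for n,p in(('w',w),('s',s)):
    for r in arm.regions_of(k,p):
        if np.hypot(*(np.array(r['box'][:2])-proj(p,[436,265.5,z+25])))<50: print(k,n,fit(k,[(p,r['mask'])],(436,265.5,z),False),fit(k,[(p,r['mask'])],(436,265.5,z)))
cv2.imwrite('pics/p2.png',cv2.hconcat([w['color'][:,:,::-1],cv2.resize(s['color'][190:346,220:337,::-1],(288,384))]))
```

```text
t 20.95 tcp [436.2 184.2 229.9] gap 85.6 F [1.1 1.2 0.6] slide [ 2.000e-04 -4.761e-01  3.040e-02] rot [-0.18  0.01  0.03]
middle_tin w (array([435.6, 265.9]), np.float64(0.983), 1) (array([435.6, 265.7,  53.2]), np.float64(0.986), 1)
middle_tin s (array([437.4, 262.9]), np.float64(0.943), 1) (array([436.1, 263.8,  52.2]), np.float64(0.941), 1)
wide_tin s (array([437.5, 264.2]), np.float64(0.571), 1) (array([437.7, 262.7,   5.8]), np.float64(0.57), 1)
wide_tin s (array([436. , 265.5]), np.float64(0.0), 1) (array([436. , 265.5,   6. ]), np.float64(0.0), 1)
```

View pics/p2.png

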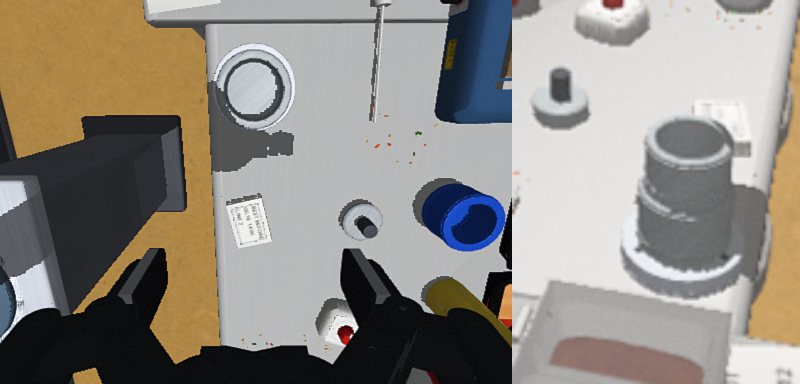

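Emit:
{"name": "arm_command", "arguments": {
  "motion": [
    {"slide": [0, -0.4755, 0.029], "rotation": [0, 0, 0]},
    {"slide": [0, -0.4755, 0.029], "rotation": [0, 0, 0]},
    {"slide": [0, -0.4755, 0.029], "rotation": [0, 0, 0]},
    {"slide": [0, -0.4755, 0.029], "rotation": [0, 0, 0]},
    {"slide": [0, -0.4755, 0.029], "rotation": [0, 0, 0]},
    {"slide": [0, -0.4755, 0.029], "rotation": [0, 0, 0]},
    {"slide": [0, -0.4755, 0.029], "rotation": [0, 0, 0]},
    {"slide": [0, -0.4755, 0.029], "rotation": [0, 0, 0]},
    {"slide": [0, -0.4755, 0.029], "rotation": [0, 0, 0]},
    {"slide": [0, -0.4755, 0.029], "rotation": [0, 0, 0]},
    {"slide": [0, -0.4755, 0.029], "rotation": [0, 0, 0]},
    {"slide": [0, -0.4755, 0.029], "rotation": [0, 0, 0]},
    {"slide": [0, -0.4755, 0.029], "rotation": [0, 0, 0]},
    {"slide": [0, -0.4755, 0.029], "rotation": [0, 0, 0]},
    {"slide": [0, -0.4755, 0.029], "rotation": [0, 0, 0]},
    {"slide": [0, -0.4755, 0.029], "rotation": [0, 0, 0]},
    {"slide": [0, -0.4755, 0.029], "rotation": [0, 0, 0]}
  ]
}}

```text
t: 22.95
ee_pos: [465.1, -289.6, 230.1]
eef_rot: [[0.0, -0.001, 1.0], [-0.0, 1.0, 0.001], [-1.0, -0.0, 0.0]]
wrist_force: [-0.8, 0.4, -0.4]
finger_gap: 1.002
```

Run:
```python
from h import *
w=arm.grab_frame('wrist');s=arm.grab_frame('side')
k='narrow_tin';X=(465,-292,0)
for r in arm.regions_of(k,w): print(k,np.round(r['box']),round(r['confidence'],2),proj(w,[X[0],X[1],20]).round())
W=mask(k,w,X,40)
if W is not None: print(fit(k,[(w,W),(s,mask(k,s,X))],X),fit(k,[(w,W)],X,False))
go([465,-292,28])
cv2.imwrite('pics/w3.png',w['color'][:,:,::-1])
```

```text
narrow_tin [254. 170.  54.  53.] 0.95 [254. 167.]
(array([ 465.1, -290.7,    2.5]), np.float64(0.927), 2) (array([ 465. , -291.5]), np.float64(0.978), 1)
t 23.2 tcp [ 465.  -290.1  230. ] gap 85.4 F [-0.4 -0.1  0. ] slide [ 0.202  -0.0019  0.    ] rot [-0.01  0.    0.  ]
```

View pics/w3.png

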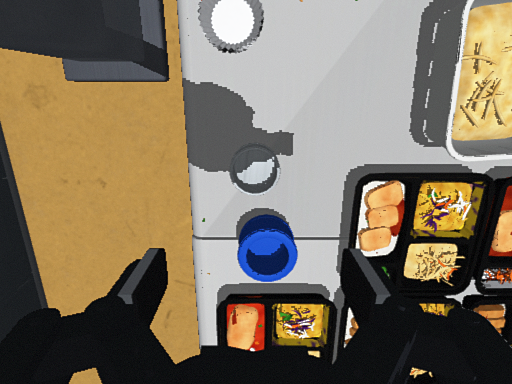

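Emit:
{"name": "arm_command", "arguments": {
  "motion": [
    {"slide": [0.0, -0.0015, 0], "rotation": [0, 0, 0]},
    {"slide": [0.04, -0.0015, 0], "rotation": [0, 0, 0]},
    {"slide": [0.08, -0.0015, 0], "rotation": [0, 0, 0]},
    {"slide": [0.12, -0.0015, 0], "rotation": [0, 0, 0]},
    {"slide": [0.15, -0.0015, 0], "rotation": [0, 0, 0]},
    {"slide": [0.17, -0.0015, 0], "rotation": [0, 0, 0]},
    {"slide": [0.185, -0.0015, 0], "rotation": [0, 0, 0]},
    {"slide": [0.195, -0.0015, 0], "rotation": [0, 0, 0]},
    {"slide": [0.2, -0.0015, 0], "rotation": [0, 0, 0]},
    {"slide": [0.2, -0.0015, 0], "rotation": [0, 0, 0]},
    {"slide": [0.2, -0.0015, 0], "rotation": [0, 0, 0]}
  ]
}}

```text
t: 24.3
ee_pos: [465.9, -292.0, 30.9]
eef_rot: [[0.002, 0.0, 1.0], [-0.001, 1.0, -0.0], [-1.0, -0.001, 0.002]]
wrist_force: [-0.2, 0.6, 0.2]
finger_gap: 0.999
```

Emit:
{"name": "arm_command", "arguments": {
  "motion": [
    {"slide": [0, 0, 0], "rotation": [0, 0, 0]},
    {"slide": [0, 0, 0], "rotation": [0, 0, 0]},
    {"slide": [0, 0, 0], "rotation": [0, 0, 0]},
    {"slide": [0, 0, 0], "rotation": [0, 0, 0]},
    {"slide": [0, 0, 0], "rotation": [0, 0, 0]},
    {"slide": [0, 0, 0], "rotation": [0, 0, 0]},
    {"slide": [0, 0, 0], "rotation": [0, 0, 0]},
    {"slide": [0, 0, 0], "rotation": [0, 0, 0]},
    {"slide": [0, 0, 0], "rotation": [0, 0, 0]},
    {"slide": [0, 0, 0], "rotation": [0, 0, 0]}
  ],
  "jaw": 0.04
}}

```text
t: 25.3
ee_pos: [465.7, -291.9, 31.1]
eef_rot: [[0.001, 0.0, 1.0], [-0.001, 1.0, -0.0], [-1.0, -0.001, 0.001]]
wrist_force: [-1.5, 1.8, 5.9]
finger_gap: 0.622
```

Emit:
{"name": "arm_command", "arguments": {
  "motion": [
    {"slide": [-0.015, 0, 0], "rotation": [0, 0, 0]},
    {"slide": [-0.05, 0, 0], "rotation": [0, 0, 0]},
    {"slide": [-0.09, 0, 0], "rotation": [0, 0, 0]},
    {"slide": [-0.13, 0.01, 0], "rotation": [0, 0, 0]},
    {"slide": [-0.165, 0.04, 0], "rotation": [0, 0, 0]},
    {"slide": [-0.18, 0.08, 0], "rotation": [0, 0, 0]},
    {"slide": [-0.18, 0.12, 0], "rotation": [0, 0, 0]},
    {"slide": [-0.18, 0.16, 0], "rotation": [0, 0, 0]},
    {"slide": [-0.18, 0.2, 0], "rotation": [0, 0, 0]},
    {"slide": [-0.18, 0.24, 0], "rotation": [0, 0, 0]},
    {"slide": [-0.18, 0.28, -0.005], "rotation": [0, 0, 0]},
    {"slide": [-0.18, 0.32, -0.01], "rotation": [0, 0, 0]},
    {"slide": [-0.18, 0.36, -0.015], "rotation": [0, 0, 0]},
    {"slide": [-0.18, 0.4, -0.02], "rotation": [0, 0, 0]},
    {"slide": [-0.18, 0.44, -0.025], "rotation": [0, 0, 0]},
    {"slide": [-0.18, 0.48, -0.029], "rotation": [0, 0, 0]},
    {"slide": [-0.18, 0.515, -0.029], "rotation": [0, 0, 0]},
    {"slide": [-0.18, 0.54, -0.029], "rotation": [0, 0, 0]},
    {"slide": [-0.18, 0.557, -0.029], "rotation": [0, 0, 0]},
    {"slide": [-0.18, 0.557, -0.029], "rotation": [0, 0, 0]}
  ]
}}

```text
t: 27.3
ee_pos: [434.9, 268.7, 210.8]
eef_rot: [[0.0, -0.005, 1.0], [0.002, 1.0, 0.005], [-1.0, 0.002, 0.0]]
wrist_force: [-0.9, -0.2, -1.3]
finger_gap: 0.621
```

Run:
```python
from h import *
go([436,265.5,123])
w=arm.grab_frame('wrist');s=arm.grab_frame('side')
o=arm.get_obs()['ee_pos']
for r in arm.regions_of('narrow_tin',s)[:2]: print(np.round(r['box']),fit('narrow_tin',[(s,r['mask'])],(436,265.5,o[2]-31),False))
wi=w['color'][:,:,::-1].copy();si=s['color'][:,:,::-1].copy()
for im,p in((wi,w),(si,s)):
    for c,z,r in(((436,265.5),102,30.5),((436,265.5),102,24),((o[0],o[1]),o[2]-31+44,27)):
        cv2.polylines(im,[np.int32([proj(p,[c[0]+r*np.cos(a),c[1]+r*np.sin(a),z]) for a in np.linspace(0,6.28,40)])],True,(0,0,255),1)
cv2.imwrite('pics/s3.png',cv2.hconcat([wi,cv2.resize(si[130:286,220:337],(288,384))]))
```

```text
t 27.3 tcp [434.9 268.7 210.8] gap 53.1 F [-0.9 -0.2 -1.3] slide [ 0.0877 -0.0034  0.0011] rot [ 0.31  0.02 -0.13]
[295. 195.  30.  36.] (array([436.3, 265.9]), np.float64(0.939), 1)
```

View pics/s3.png

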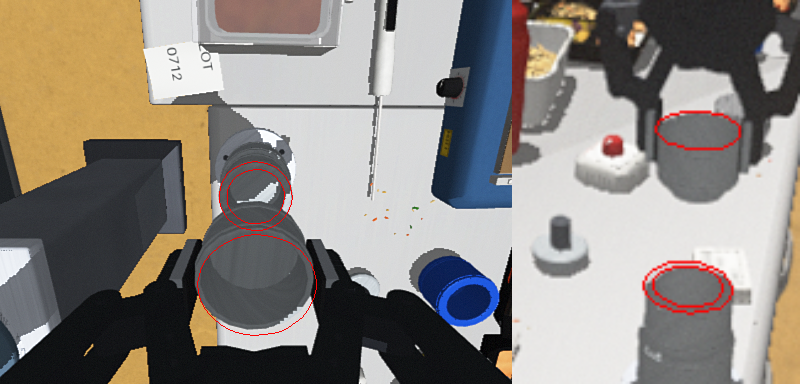

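Emit:
{"name": "arm_command", "arguments": {
  "motion": [
    {"slide": [0, 0, 0], "rotation": [0, 0, 0]},
    {"slide": [0.02, 0, 0], "rotation": [0, 0, 0]},
    {"slide": [0.045, 0, 0], "rotation": [0, 0, 0]},
    {"slide": [0.065, 0, 0], "rotation": [0, 0, 0]},
    {"slide": [0.071, 0, 0], "rotation": [0, 0, 0]},
    {"slide": [0.074, 0, 0], "rotation": [0, 0, 0]},
    {"slide": [0.077, 0, 0], "rotation": [0, 0, 0]},
    {"slide": [0.08, 0, 0], "rotation": [0, 0, 0]},
    {"slide": [0.083, 0, 0], "rotation": [0, 0, 0]},
    {"slide": [0.085, 0, 0], "rotation": [0, 0, 0]},
    {"slide": [0.087, 0, 0], "rotation": [0, 0, 0]},
    {"slide": [0.0875, 0, 0], "rotation": [0, 0, 0]},
    {"slide": [0.0875, 0, 0], "rotation": [0, 0, 0]}
  ]
}}

```text
t: 28.75
ee_pos: [436.3, 265.7, 123.1]
eef_rot: [[0.0, 0.0, 1.0], [-0.0, 1.0, -0.0], [-1.0, -0.0, 0.0]]
wrist_force: [-1.7, -2.1, 4.9]
finger_gap: 0.621
```

Emit:
{"name": "arm_command", "arguments": {
  "motion": [
    {"slide": [0, 0, 0], "rotation": [0, 0, 0]},
    {"slide": [0, 0, 0], "rotation": [0, 0, 0]},
    {"slide": [0, 0, 0], "rotation": [0, 0, 0]},
    {"slide": [0, 0, 0], "rotation": [0, 0, 0]},
    {"slide": [0, 0, 0], "rotation": [0, 0, 0]},
    {"slide": [0, 0, 0], "rotation": [0, 0, 0]},
    {"slide": [-0.03, 0, 0], "rotation": [0, 0, 0]},
    {"slide": [-0.07, 0, 0], "rotation": [0, 0, 0]},
    {"slide": [-0.1, 0, 0], "rotation": [0, 0, 0]},
    {"slide": [-0.1175, -0.03, 0.02], "rotation": [0, 0, 0]},
    {"slide": [-0.1175, -0.07, 0.05], "rotation": [0, 0, 0]},
    {"slide": [-0.1175, -0.11, 0.09], "rotation": [0, 0, 0]},
    {"slide": [-0.1175, -0.145, 0.12], "rotation": [0, 0, 0]},
    {"slide": [-0.1175, -0.155, 0.134], "rotation": [0, 0, 0]},
    {"slide": [-0.1175, -0.155, 0.134], "rotation": [0, 0, 0]},
    {"slide": [-0.1175, -0.155, 0.134], "rotation": [0, 0, 0]},
    {"slide": [-0.1175, -0.155, 0.134], "rotation": [0, 0, 0]}
  ],
  "jaw": 0.0854
}}

```text
t: 30.45
ee_pos: [568.8, 112.6, 239.9]
eef_rot: [[-0.001, -0.003, 1.0], [0.001, 1.0, 0.003], [-1.0, 0.001, -0.001]]
wrist_force: [-0.5, 0.8, 0.1]
finger_gap: 0.996
```

Run:
```python
from h import *
w=arm.grab_frame('wrist');s=arm.grab_frame('side')
for n,p in(('w',w),('s',s)):
    for r in arm.regions_of('narrow_tin',p):
        if np.hypot(*(np.array(r['box'][:2])-proj(p,[436,265.5,115])))<50: print('nar',n,fit('narrow_tin',[(p,r['mask'])],(436,265.5,92),False),fit('narrow_tin',[(p,r['mask'])],(436,265.5,92)))
X=(570,108.5,0)
W=mask('lid',w,X,40);S=mask('lid',s,X)
print('lid',fit('lid',[(w,W),(s,S)],X),fit('lid',[(w,W)],X,False),[onz(w,r['point'],0).round(1) for r in arm.landmark_of('lid',w)][:2])
go([570,108.5,30])
cv2.imwrite('pics/p3.png',cv2.hconcat([w['color'][:,:,::-1],cv2.resize(s['color'][170:326,220:337,::-1],(288,384))]))
```

```text
nar w (array([434.4, 266.7]), np.float64(0.973), 1) (array([435.1, 266.8,  92.8]), np.float64(0.97), 1)
nar s (array([437.3, 261.3]), np.float64(0.884), 1) (array([441.6, 227.5,  68.5]), np.float64(0.94), 1)
lid (array([571.3, 109.7,  -0.6]), np.float64(0.843), 2) (array([570.4, 110.2]), np.float64(0.883), 1) [array([569.3, 109.2,   0. ])]
t 30.8 tcp [569.8 111.  240.1] gap 85.4 F [-0.2 -0.3  0.2] slide [ 2.101e-01 -2.500e-03  2.000e-04] rot [0.06 0.01 0.01]
```

View pics/p3.png

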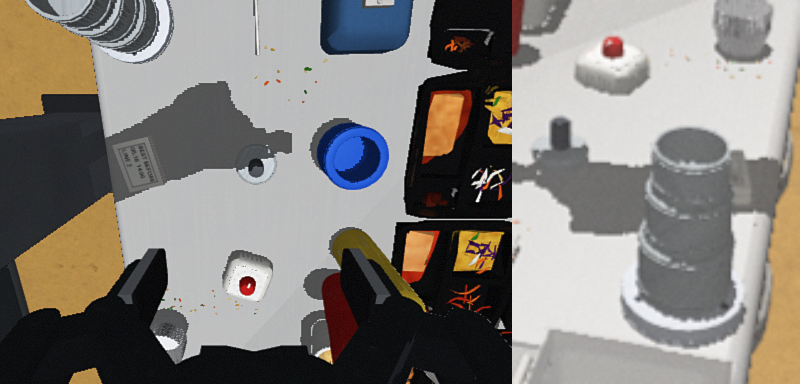

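Emit:
{"name": "arm_command", "arguments": {
  "motion": [
    {"slide": [0.0, -0.0005, 0], "rotation": [0, 0, 0]},
    {"slide": [0.03, -0.0005, 0], "rotation": [0, 0, 0]},
    {"slide": [0.06, -0.0005, 0], "rotation": [0, 0, 0]},
    {"slide": [0.09, -0.0005, 0], "rotation": [0, 0, 0]},
    {"slide": [0.12, -0.0005, 0], "rotation": [0, 0, 0]},
    {"slide": [0.15, -0.0005, 0], "rotation": [0, 0, 0]},
    {"slide": [0.17, -0.0005, 0], "rotation": [0, 0, 0]},
    {"slide": [0.185, -0.0005, 0], "rotation": [0, 0, 0]},
    {"slide": [0.195, -0.0005, 0], "rotation": [0, 0, 0]},
    {"slide": [0.203, -0.0005, 0], "rotation": [0, 0, 0]},
    {"slide": [0.208, -0.0005, 0], "rotation": [0, 0, 0]},
    {"slide": [0.208, -0.0005, 0], "rotation": [0, 0, 0]},
    {"slide": [0.208, -0.0005, 0], "rotation": [0, 0, 0]}
  ],
  "jaw": 0.05
}}

```text
t: 32.1
ee_pos: [570.6, 110.2, 32.6]
eef_rot: [[0.001, 0.0, 1.0], [0.0, 1.0, -0.0], [-1.0, 0.0, 0.001]]
wrist_force: [-0.2, 0.1, -0.2]
finger_gap: 0.592
```

Emit:
{"name": "arm_command", "arguments": {
  "motion": [
    {"slide": [0, 0, 0], "rotation": [0, 0, 0]},
    {"slide": [0, 0, 0], "rotation": [0, 0, 0]},
    {"slide": [0, 0, 0], "rotation": [0, 0, 0]},
    {"slide": [0, 0, 0], "rotation": [0, 0, 0]},
    {"slide": [0, 0, 0], "rotation": [0, 0, 0]},
    {"slide": [0, 0, 0], "rotation": [0, 0, 0]},
    {"slide": [0, 0, 0], "rotation": [0, 0, 0]},
    {"slide": [0, 0, 0], "rotation": [0, 0, 0]},
    {"slide": [0, 0, 0], "rotation": [0, 0, 0]},
    {"slide": [0, 0, 0], "rotation": [0, 0, 0]}
  ],
  "jaw": 0.005
}}

```text
t: 33.1
ee_pos: [570.6, 110.0, 32.6]
eef_rot: [[0.001, 0.0, 1.0], [-0.0, 1.0, -0.0], [-1.0, -0.0, 0.001]]
wrist_force: [-0.6, -1.1, 5.9]
finger_gap: 0.195
```

Emit:
{"name": "arm_command", "arguments": {
  "motion": [
    {"slide": [-0.015, 0, 0], "rotation": [0, 0, 0]},
    {"slide": [-0.05, 0, 0], "rotation": [0, 0, 0]},
    {"slide": [-0.09, 0, 0], "rotation": [0, 0, 0]},
    {"slide": [-0.13, 0, 0], "rotation": [0, 0, 0]},
    {"slide": [-0.165, 0, 0], "rotation": [0, 0, 0]},
    {"slide": [-0.19, 0.015, -0.015], "rotation": [0, 0, 0]},
    {"slide": [-0.198, 0.04, -0.04], "rotation": [0, 0, 0]},
    {"slide": [-0.198, 0.07, -0.065], "rotation": [0, 0, 0]},
    {"slide": [-0.198, 0.1, -0.09], "rotation": [0, 0, 0]},
    {"slide": [-0.198, 0.125, -0.11], "rotation": [0, 0, 0]},
    {"slide": [-0.198, 0.145, -0.125], "rotation": [0, 0, 0]},
    {"slide": [-0.198, 0.156, -0.1345], "rotation": [0, 0, 0]},
    {"slide": [-0.198, 0.156, -0.1345], "rotation": [0, 0, 0]},
    {"slide": [-0.198, 0.156, -0.1345], "rotation": [0, 0, 0]},
    {"slide": [-0.198, 0.156, -0.1345], "rotation": [0, 0, 0]}
  ]
}}

```text
t: 34.6
ee_pos: [436.9, 264.1, 229.8]
eef_rot: [[0.0, 0.003, 1.0], [-0.001, 1.0, -0.003], [-1.0, -0.001, 0.0]]
wrist_force: [-0.4, -0.2, -0.8]
finger_gap: 0.194
```

Run:
```python
from h import *
go([435.5,266,158.6])
w=arm.grab_frame('wrist');s=arm.grab_frame('side')
o=arm.get_obs()['ee_pos']
wi=w['color'][:,:,::-1].copy();si=s['color'][:,:,::-1].copy()
for im,p in((wi,w),(si,s)):
    for c,z,r in(((435.5,266),136,27),((435.5,266),136,24),((o[0],o[1]),o[2]-32.6+16,25)):
        cv2.polylines(im,[np.int32([proj(p,[c[0]+r*np.cos(a),c[1]+r*np.sin(a),z]) for a in np.linspace(0,6.28,40)])],True,(0,0,255),1)
cv2.imwrite('pics/s4.png',cv2.hconcat([wi,cv2.resize(si[120:276,220:337],(288,384))]))
```

```text
t 34.6 tcp [436.9 264.1 229.8] gap 16.6 F [-0.4 -0.2 -0.8] slide [ 0.0712  0.0019 -0.0014] rot [-0.19  0.01  0.05]
```

View pics/s4.png

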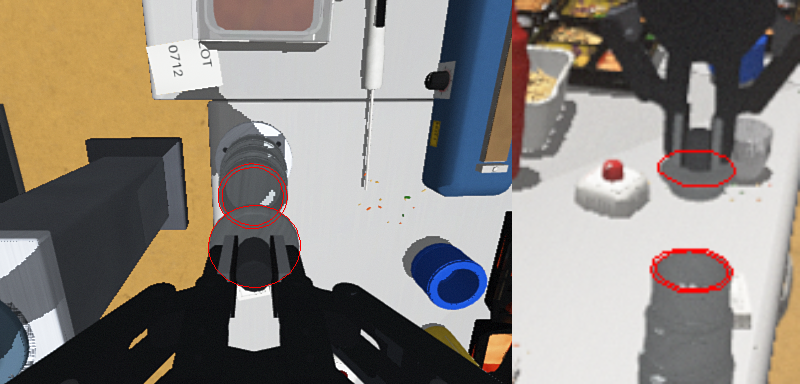

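Emit:
{"name": "arm_command", "arguments": {
  "motion": [
    {"slide": [0, 0, 0], "rotation": [0, 0, 0]},
    {"slide": [0.02, 0, 0], "rotation": [0, 0, 0]},
    {"slide": [0.04, 0, 0], "rotation": [0, 0, 0]},
    {"slide": [0.053, 0, 0], "rotation": [0, 0, 0]},
    {"slide": [0.057, 0, 0], "rotation": [0, 0, 0]},
    {"slide": [0.06, 0, 0], "rotation": [0, 0, 0]},
    {"slide": [0.063, 0, 0], "rotation": [0, 0, 0]},
    {"slide": [0.066, 0, 0], "rotation": [0, 0, 0]},
    {"slide": [0.068, 0, 0], "rotation": [0, 0, 0]},
    {"slide": [0.07, 0, 0], "rotation": [0, 0, 0]},
    {"slide": [0.0715, 0, 0], "rotation": [0, 0, 0]},
    {"slide": [0.0715, 0, 0], "rotation": [0, 0, 0]},
    {"slide": [0.0715, 0, 0], "rotation": [0, 0, 0]}
  ]
}}

```text
t: 36.0
ee_pos: [435.7, 266.1, 158.6]
eef_rot: [[0.0, 0.0, 1.0], [0.0, 1.0, -0.0], [-1.0, 0.0, 0.0]]
wrist_force: [-0.3, 0.3, 0.4]
finger_gap: 0.196
```

Emit:
{"name": "arm_command", "arguments": {
  "motion": [
    {"slide": [0, 0, 0], "rotation": [0, 0, 0]},
    {"slide": [0, 0, 0], "rotation": [0, 0, 0]},
    {"slide": [0, 0, 0], "rotation": [0, 0, 0]},
    {"slide": [0, 0, 0], "rotation": [0, 0, 0]},
    {"slide": [0, 0, 0], "rotation": [0, 0, 0]},
    {"slide": [0, 0, 0], "rotation": [0, 0, 0]},
    {"slide": [-0.02, 0, 0], "rotation": [0, 0, 0]},
    {"slide": [-0.05, 0, 0], "rotation": [0, 0, 0]},
    {"slide": [-0.09, 0, 0], "rotation": [0, 0, 0]},
    {"slide": [-0.1, -0.03, 0], "rotation": [0, 0, 0]},
    {"slide": [-0.1, -0.07, 0], "rotation": [0, 0, 0]},
    {"slide": [-0.1, -0.1, 0], "rotation": [0, 0, 0]},
    {"slide": [-0.1, -0.1, 0], "rotation": [0, 0, 0]},
    {"slide": [-0.1, -0.1, 0], "rotation": [0, 0, 0]},
    {"slide": [-0.1, -0.1, 0], "rotation": [0, 0, 0]}
  ],
  "jaw": 0.06
}}

```text
t: 37.5
ee_pos: [435.3, 167.4, 258.6]
eef_rot: [[0.0, -0.002, 1.0], [0.001, 1.0, 0.002], [-1.0, 0.001, 0.0]]
wrist_force: [-0.1, 1.1, -0.2]
finger_gap: 0.7
```

Run:
```python
from h import *
go([435.5,166,258])
w=arm.grab_frame('wrist');s=arm.grab_frame('side');t=arm.grab_frame('top')
for k,z in(('lid',126),('narrow_tin',92)):
  for n,p in(('w',w),('s',s)):
    for r in arm.regions_of(k,p):
        if np.hypot(*(np.array(r['box'][:2])-proj(p,[436,266,z+20])))<40: print(k,n,fit(k,[(p,r['mask'])],(436,266,z),False),fit(k,[(p,r['mask'])],(436,266,z)))
for k in['foil_stack','labels','wind_timer','sauce_red','sauce_yellow']:
    print(k,*[[(onz(p,r['point'],0)[:2].round(),round(r['confidence'],2)) for r in arm.landmark_of(k,p)][:1] for p in(t,s)])
cv2.imwrite('pics/p4.png',cv2.hconcat([w['color'][:,:,::-1],cv2.resize(s['color'][150:306,220:337,::-1],(288,384))]))
```

```text
t 37.5 tcp [435.3 167.4 258.6] gap 59.8 F [-0.1  1.1 -0.2] slide [ 0.0006 -0.0014  0.0001] rot [ 0.11  0.02 -0.05]
lid w (array([434.6, 265.3]), np.float64(0.943), 1) (array([435. , 266.2, 117.9]), np.float64(0.989), 1)
lid s (array([437.3, 261.9]), np.float64(0.795), 1) (array([447.7, 175.9,  69.4]), np.float64(0.906), 1)
narrow_tin w (array([435.6, 265.7]), np.float64(0.122), 1) (array([435.5, 265.7,  92.4]), np.float64(0.122), 1)
narrow_tin s (array([436.7, 264.5]), np.float64(0.568), 1) (array([437.3, 259.6,  88.8]), np.float64(0.573), 1)
foil_stack [(array([ 452., -137.]), 0.62)] [(array([ 443., -152.]), 0.63)]
labels [(array([443., 111.]), 0.69)] [(array([422., 113.]), 0.7)]
wind_timer [(array([560., -45.]), 0.63)] [(array([564., -52.]), 0.97)]
sauce_red [(array([696., -73.]), 0.88)] [(array([564., -54.]), 0.74)]
sauce_yellow [(array([707.,  -4.]), 0.88)] [(array([697.,  -6.]), 0.71)]
```

View pics/p4.png

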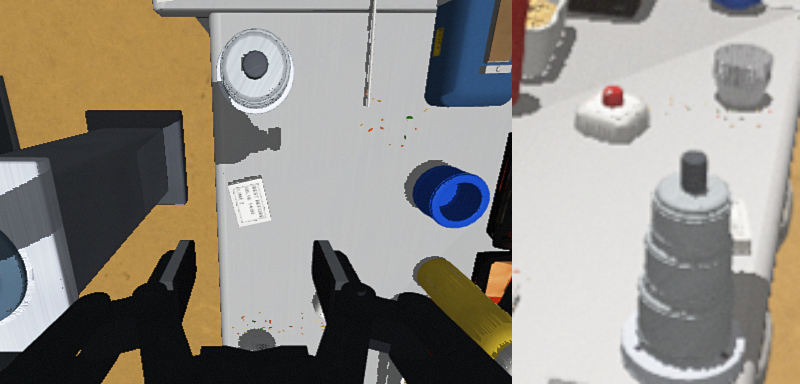

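```bash
python3 -c "
from h import *
print(arm.sign_off())"
```

```text
the job is handed in; nothing more can be done
None
```

The lunch tin is stacked on its stand: wide tin, middle tin, narrow tin, then the lid. I handed it in at about 38 s; no verdict was reported.

**Seating:** Each part came down to its expected seated height at the tool, with contact forces of about 6 N or less. The last pictures show the stack upright, the lid flat on the narrow tin and the gripper clear of everything. By the wrist camera, the parts lie within about 2 mm of each other horizontally.

**Bystanders:** They look unmoved and upright in the pictures I viewed, as far as these show them.

**Checks that disagreed:**
- **Side camera:** it put the parts 2 to 5 mm lower in y than the wrist camera. I took this as a calibration offset, because it showed on all of them.
- **Narrow tin and lid heights:** the free fits gave poor heights. The side view gave the narrow tin's origin at 68 mm where 92 mm was expected. For the lid, the wrist view gave 118 mm and the side view 69 mm where 126 mm was expected. These fits traded height against y, so I relied on the tool height and the picture instead.
- **Lid contact:** it showed almost no contact force on landing, so that check alone did not prove it was fully down.
- **Bystander positions:** the final readings from the trained networks scattered by up to about 15 mm from the first ones. One reported the red bottle where the timer stands.

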